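# Lock the cup rack onto the shaker

### The job

Lock the cup rack onto the shaker: push the loose locking bar, rounded end first, through all three eyes in turn until the cross-plate on its tail is fully home against the first eye. Keep the bar sliding on the deck rather than lifting it, and do not knock or shove the two small bottles beside it.

Things in the scene. Friction and masses are not known exactly. Their poses are not given: they have to be found in the camera images.
- shaker: Low shaker, fixed: white housing, flat black rubber deck 190 (x) x 380 (y) mm, 45 mm above the origin (centre of the underside). x away from the robot, y left along its long side, z up; yaw up to 0.25 rad. Left half of the deck open; right half has a white rack with two cups (x -5 to 83, y -171 to 5, 45 mm high) and before it three eyes in a row along y at x = -40, y = -15, -65, -115 mm.
- eye1 (a point): Centre of the first (left) eye's window at deck level, shaker axes; a steel wire staple. All eyes: window 24 mm wide (x), 24 mm high from the deck, 12 mm thick along y, legs 12 mm wide with rounded faces, 36 mm high overall. The bar enters here, travelling along -y; the entry face lies 6 mm to +y.
- eye2 (a point): Same for the middle eye (white plastic, part of the rack), 50 mm further along -y.
- eye3 (a point): Same for the last eye (steel staple), 100 mm from the first along -y. When home, the bar's tip stands about 24 mm beyond this point.
- bar: Loose steel bar on the open half of the deck, nose to the first eye, 10 to 40 mm short of it, up to 22 mm off the row, up to 0.22 rad askew; 0.17 to 0.33 kg, slides with plain friction. Shank 16 wide (x) x 16 high mm, y -65 (round nose) to 65; then a cross-plate 44 wide, 26 high, y 65 to 73, too wide for the eyes. Origin: underside, middle of the shank; z up.
- bar_tip (a point): Underside of the bar at the end of its rounded nose, axes as the bar.
- bar_shoulder (a point): Underside of the bar at the front face of the cross-plate, which meets the first eye's entry face when home.
- dropper_bottle: Loose dropper bottle, 39 mm across, 108 mm tall, standing on the bench left of the shaker. Origin: centre of its underside.
- stain_bottle: Loose dropper bottle, 39 mm across, 116 mm tall, standing on the bench right of the shaker. Origin: centre of its underside.

How it is judged:
On the way, in this order (a step that is already met when the one before it is completed fails the run):
1. the bar's nose is through the first eye (y of bar_tip in the frame of eye1 between -0.12 and -0.008 m and x of bar_tip in the frame of eye1 between -0.009 and 0.009 m and z of bar_tip in the frame of eye1 below 0.012 m), for 0.05 s.
2. the nose is through the middle eye (y of bar_tip in the frame of eye2 between -0.12 and -0.008 m and x of bar_tip in the frame of eye2 between -0.009 and 0.009 m and z of bar_tip in the frame of eye2 below 0.012 m), for 0.05 s.
3. the nose is through the last eye (y of bar_tip in the frame of eye3 between -0.12 and -0.008 m and x of bar_tip in the frame of eye3 between -0.009 and 0.009 m and z of bar_tip in the frame of eye3 below 0.012 m), for 0.05 s.
At the end, for the whole second after the job is handed in: The bar lies flat on the deck through all three eyes (within 6 mm of the row's line at both ends and 0.1 rad of its direction), the cross-plate's front face within 4 mm of the first eye's entry face, and is at rest (y of bar_shoulder in the frame of eye1 between 0.002 and 0.01 m and x of bar_shoulder in the frame of eye1 between -0.006 and 0.006 m and x of bar_tip in the frame of eye3 between -0.006 and 0.006 m and z of bar_tip in the frame of eye3 below 0.008 m and angle between the y axis of bar and the y axis of shaker, either way round below 0.1 rad and angle between bar's own z axis and vertical below 0.1 rad and linear speed of bar below 0.01 m/s); the robot touches nothing.
It fails at once if the bar is lifted off the deck (more than 20 mm) or dropped off it (z of bar in the frame of eye1 above 0.02 m or z of bar in the frame of eye1 below -0.012 m).
It fails at once if a bottle is knocked over or shoved more than 40 mm (angle between any of dropper_bottle, stain_bottle's own z axis and vertical above 0.5 rad or distance of any of dropper_bottle, stain_bottle from where it was at the start of the episode above 0.04 m).
It also fails if it takes over 61 s, if anything falls off the work surface, if the arm or the gripper's body presses on something with over 40 N, if the wrist force passes 120 N, or if a joint passes its speed limit or range.

### The arm

A 6-joint arm with a two-finger parallel gripper is mounted at the origin on a cart in front of the work surface, level with it; the furniture and walls round the work are solid. World frame = base frame: x ahead of the robot, y to its left, z up, the work surface at z = 0. Lengths are in m, angles in rad, forces in N, time in s.
With the tool pointing down it reaches from about 0.275 to 0.875 m from the base axis. Payload 12.5 kg.
Tool frame: the origin (TCP) lies midway between the tips of the shut fingers; the grasp point (between the pads) lies 19 mm behind it; z points along the fingers, y is the line along which they close (so a half turn about z gives the same grasp; the last joint's range is limited). The gripper opens to 85 mm and grips with 20 to 120 N. Pads are 22 mm wide; open, the fingers measure 114 mm over their backs; the gripper's body (76 mm by 85 mm) begins 54 mm behind the grasp point. The pads swing forward as they close: fully open they stand 13 mm farther back than shut.
Start: joints at [1.136, 0.351, 1.652, -0, 1.139, -0.085], TCP at [0.188, 0.517, 0.231] pointing down, gripper open.
Joint ranges: [-2.75, 2.75], [-0.79, 2.1], [0.01, 2.65], [-1.57, 4.71], [0.07, 3.14], [-2.87, 2.87]. Speed limits (rad/s): [2.22, 2.22, 2.79, 3.14, 3.14, 3.14].

### API

Orientations are given as a unit quaternion [x, y, z, w].
In Python, from cell import r gives the robot as it stands. Calls block until the motion is done:
- r.move_to(position, orientation): joint-space move of the TCP to a pose.
- r.move_linear(position, rot=None, vel=0.15): straight line of the TCP; rot=None keeps the orientation; vel is the mean speed in m/s.
- r.set_joints(angles): joint-space move.
- r.set_gripper(opening, squeeze=None): opening from 0.0 (shut) to 1.0 (fully open); squeeze is the grip in N (None keeps the last); returns when the fingers have stopped.
- r.sleep(seconds).
- r.inverse_kinematics(position, orientation): joint angles nearest the present ones, or None.
- r.get_obs(): the state.
- r.get_image(name): name is "side" or "top" or "wrist"; returns a dict with "pixels" (420x560x3 uint8, red, green, blue), "depth" (420x560 float32, m along the optical axis (not along the pixel's ray), 0 where there is no reading), "fx", "fy", "cx", "cy" (pixels), "camera_from_world" (4x4, takes a point from world to camera coordinates); the wrist camera has in their place "mount" (4x4, takes a point from camera to tool coordinates, whose origin is the TCP and whose axes are the flange's). Camera axes: x right, y down, z forward; pixel columns grow to the right and rows downward; lengths in m; the calibration is good to about 2 mm. The wrist camera is an equidistant fisheye: a pixel r from the principal point sees the ray r / f radians off the axis. A picture is of the moment at which its call begins: read the wrist's pose just before it.
A pose or a line that the arm cannot do raises r.PlanningError and nothing moves.
- r.hand_in(): hands the job in; it is judged then, once.
Trained networks look in a picture, given as the dict that the camera call returned (one of the last four; its "shot" number tells which), for a name from the list of things; names that differ only in an ending like _2 or _b are one class to them, and where a whole thing is asked for, a point or a joint stands for the part that bears it (a point fixed in the world has none). Each returns a list of dicts, best first, with "score" (0 to 1); they miss things now and then, are a little off and sometimes report something else, mostly with a low value. They report only what shows in the picture. A call takes as long as a camera call.
- r.find_in(picture, label): "location" ([column, row] as shares, 0 to 1, of the picture: columns of its width, rows of its height, amid what is visible of it).
- r.cut_out(picture, label): "region" (420x560 bool, what is visible of it) and "location" ([column, row] as shares, 0 to 1, of the picture: columns of its width, rows of its height, amid what is visible of it).
- r.landmark_of(picture, label): "location" ([column, row] as shares, 0 to 1, of the picture: columns of its width, rows of its height: a listed point, or the origin of a listed thing).
The state is a dict: "t": time; "q": joint angles; "qvel": joint speeds; "effort": joint torques, N m; "tool_pos": TCP position; "ee_rot": TCP orientation; "contact_force": force on the tool from outside, world axes, zero at the start; "torque": the same for the moment, N m; "opening": opening from 0.0 (shut) to 1.0 (fully open); "finger_force": force on a finger pad.
Only numpy, scipy, OpenCV 4.12 (cv2) and the standard library are available. Lean on these libraries where they do the work, as an engineer would, in place of code of your own. Each camera call takes 0.05 s, during which the arm holds its last target. There are 200 camera calls.

## Working session

There is one attempt and no reset: what is moved stays moved. The work goes in short steps, each a Python script; the robot and the scene stay as the last script left them, time stands still between calls to the robot, and variables do not carry over. Pictures are saved under pics/ and viewed, at most 10 in all, crops included, and the job is handed in when it is done.

```bash
ls; mkdir -p pics; cat > h.py <<'E'
import numpy as np, cv2
from cell import r
def back(im,u,v,z=None,d=None):
    "pixel -> world, on plane z or with depth d"
    T=np.linalg.inv(im["camera_from_world"]); ray=np.array([(u-im["cx"])/im["fx"],(v-im["cy"])/im["fy"],1.])
    o=T[:3,3]; w=T[:3,:3]@ray
    return o+w*(d if z is None else (z-o[2])/w[2])
def cloud(im,mask):
    v,u=np.nonzero(mask&(im["depth"]>0)); d=im["depth"][v,u]
    T=np.linalg.inv(im["camera_from_world"])
    P=np.c_[(u-im["cx"])/im["fx"]*d,(v-im["cy"])/im["fy"]*d,d]
    return P@T[:3,:3].T+T[:3,3]
def save(im,n): cv2.imwrite("pics/"+n,im["pixels"][:,:,::-1])
E
python3 - <<'E'
from h import *
for c in("top","side"):
    im=r.get_image(c); save(im,c+"0.png")
    for l in("shaker","eye1","eye2","eye3","bar","bar_tip","bar_shoulder","dropper_bottle","stain_bottle"):
        z={"shaker":0,"dropper_bottle":0,"stain_bottle":0}.get(l,.045)
        for o in r.landmark_of(im,l)[:1]:
            u,v=o["location"][0]*560,o["location"][1]*420
            print(c,l,round(o["score"],2),round(u),round(v),back(im,u,v,z).round(4))
    for l in("bar","dropper_bottle","stain_bottle"):
        for o in r.cut_out(im,l)[:1]:
            P=cloud(im,o["region"]); print(l,len(P),P.mean(0).round(3),P.min(0).round(3),P.max(0).round(3))
o=r.get_obs();print(o["ee_rot"],o["t"],o["tool_pos"])
E
```

```text
cell.py
pics
top shaker 0.78 300 190 [ 0.6301 -0.0217  0.    ]
top eye1 0.77 311 202 [ 0.5877 -0.0497  0.045 ]
top eye2 0.77 311 202 [ 0.5877 -0.0497  0.045 ]
top eye3 0.77 311 202 [ 0.5877 -0.0497  0.045 ]
top bar 0.58 281 205 [0.5818 0.0316 0.045 ]
top dropper_bottle 0.79 131 192 [0.6284 0.4483 0.    ]
top stain_bottle 0.72 427 224 [ 0.5326 -0.3738  0.    ]
bar 346 [0.579 0.048 0.06 ] [ 0.554 -0.027  0.041] [0.592 0.109 0.074]
dropper_bottle 271 [0.631 0.44  0.054] [0.615 0.429 0.003] [0.649 0.463 0.106]
stain_bottle 285 [ 0.53  -0.361  0.062] [ 0.513 -0.386 -0.005] [ 0.557 -0.35   0.116]
side shaker 0.84 277 204 [ 0.639  -0.0245  0.    ]
side eye1 0.97 297 187 [ 0.5946 -0.1011  0.045 ]
side eye2 0.97 297 187 [ 0.5946 -0.1011  0.045 ]
side eye3 0.97 297 187 [ 0.5946 -0.1011  0.045 ]
side bar 0.66 284 210 [0.5685 0.0544 0.045 ]
side bar_tip 0.69 291 193 [ 0.5941 -0.053   0.045 ]
side bar_shoulder 0.6 279 215 [0.5694 0.0867 0.045 ]
side dropper_bottle 0.81 203 286 [0.6316 0.4514 0.    ]
bar 198 [0.578 0.067 0.06 ] [ 0.553 -0.019  0.044] [0.602 0.118 0.073]
dropper_bottle 327 [0.629 0.459 0.052] [0.613 0.419 0.003] [0.673 0.473 0.11 ]
[ 1.73996368e-01  9.84746294e-01 -6.11144312e-06 -7.45180082e-06] 1.3 [0.18845255 0.51669621 0.23129225]
```

```bash
python3 - <<'E'
from h import *
from scipy.spatial.transform import Rotation as R
# tool down, closing line along world x
for s in(1,-1):
    q=R.from_matrix(np.array([[0,s,0],[s,0,0],[0,0,-1.]])).as_quat()
    J=r.inverse_kinematics([.54,.03,.26],q); print(s,q,J)
    if J is not None and abs(J[5])<2.3: break
r.move_to([.54,.03,.26],q)
o=r.get_obs();im=r.get_image("wrist");save(im,"w0.png");print(im["mount"].round(4),im["fx"],im["cx"],im["cy"],o["tool_pos"],o["ee_rot"],o["t"])
E
```

```text
1 [0.70710678 0.70710678 0.         0.        ] [-3.05863091e-02  3.05412468e-01  1.64120817e+00 -4.44089210e-16
  1.19497201e+00 -3.05863091e-02]
[[-1.300e-03 -9.554e-01 -2.952e-01  7.430e-02]
 [ 1.000e+00 -1.500e-03  3.000e-04 -1.300e-03]
 [-7.000e-04 -2.952e-01  9.554e-01 -1.430e-01]
 [ 0.000e+00  0.000e+00  0.000e+00  1.000e+00]] 325.19226210127806 277.7428054545302 213.13691688147813 [0.5399358  0.0307396  0.25998334] [ 7.06673661e-01  7.07539633e-01  3.67739094e-05 -6.17191325e-05] 3.45
```

View pics/w0.png

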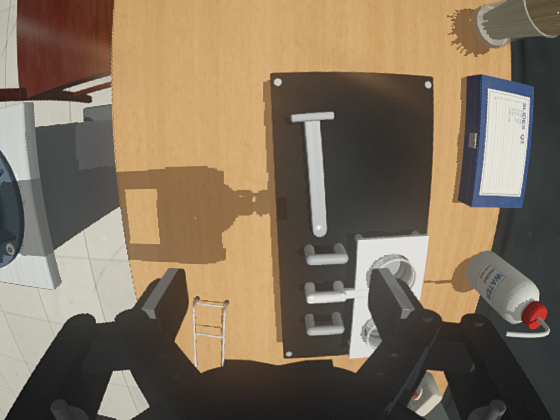

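View pics/top0.png

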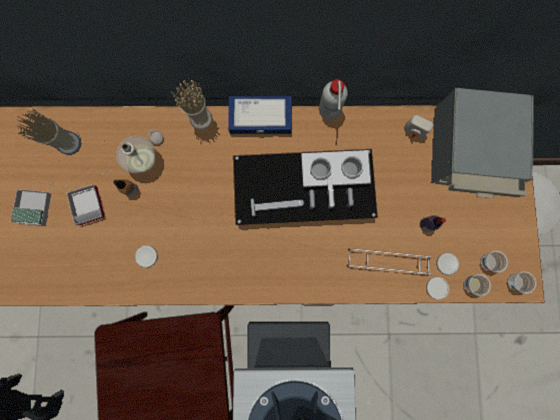

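```bash
cat >> h.py <<'E'
from scipy.spatial.transform import Rotation as R
def wray(im,o,uv):
    uv=np.atleast_2d(uv).astype(float); d=(uv-[im["cx"],im["cy"]]); rr=np.hypot(*d.T); th=rr/im["fx"]
    ray=np.c_[d/np.maximum(rr,1e-9)[:,None]*np.sin(th)[:,None],np.cos(th)]
    W=np.eye(4);W[:3,:3]=R.from_quat(o["ee_rot"]).as_matrix();W[:3,3]=o["tool_pos"];W=W@im["mount"]
    return W[:3,3],ray@W[:3,:3].T
def wback(im,o,uv,z):
    c,w=wray(im,o,uv); return c+w*((z-c[2])/w[:,2])[:,None]
E
python3 - <<'E'
from h import *
o=r.get_obs();im=r.get_image("wrist")
for l,z in(("eye1",.045),("bar",.045),("bar_tip",.045),("bar_shoulder",.045),("shaker",0)):
    for k in r.landmark_of(im,l)[:4]:
        uv=np.array(k["location"])*[560,420]; print(l,round(k["score"],2),uv.round(1),wback(im,o,uv,z).round(4))
for l,z in(("eye1",.081),("bar",.061)):
    for k in r.cut_out(im,l)[:4]:
        m=k["region"].astype(np.uint8); v,u=np.nonzero(m); uv=np.c_[u,v]
        P=wback(im,o,uv+.5,z); rc=cv2.minAreaRect(P[:,:2].astype(np.float32))
        dd=im["depth"][v,u]
        print(l,round(k["score"],2),len(u),uv.min(0),uv.max(0),P.mean(0).round(4),np.round(rc[0],4),np.round(rc[1],4),rc[2],np.median(dd))
        np.save(f"m_{l}_{round(uv.mean(0)[1])}.npy",m)
# eye/bar by brightness on deck
g=im["pixels"][75:350,275:345].max(2); 
big=cv2.resize(im["pixels"][90:350,260:440,::-1],None,fx=2.3,fy=2.3,interpolation=cv2.INTER_CUBIC);cv2.imwrite("pics/crop1.png",big)
E
```

```text
eye1 0.86 [324.4 316.9] [[ 0.6013 -0.151   0.045 ]]
eye1 0.57 [324.3 246.5] [[ 0.5948 -0.0476  0.045 ]]
eye1 0.56 [320.4 286.4] [[ 0.5929 -0.1029  0.045 ]]
bar 0.79 [316.5 177.5] [[0.5824 0.0364 0.045 ]]
bar_tip 0.72 [317.8 231.4] [[ 0.5861 -0.0281  0.045 ]]
bar_tip 0.2 [316.4 177.2] [[0.5823 0.0367 0.045 ]]
bar_shoulder 0.73 [311.8 120.5] [[0.5759 0.1001 0.045 ]]
shaker 0.76 [348.5 223. ] [[ 0.633  -0.0332  0.    ]]
shaker 0.22 [324.7 317. ] [[ 0.6097 -0.1834 -0.    ]]
eye1 0.63 36869 [271  71] [433 358] [0.6167 0.0117 0.081 ] [ 0.6256 -0.0228] [0.1745 0.3494] 2.7336671352386475 0.36243635
bar 0.69 2204 [290 112] [333 236] [0.579  0.0493 0.061 ] [0.5757 0.0402] [0.0451 0.1376] 0.9706181287765503 0.3433997
```

View pics/crop1.png

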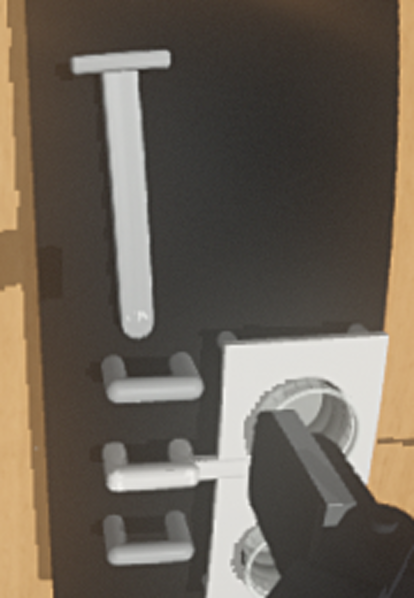

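```bash
cat >> h.py <<'E'
def wcloud(im,o):
    v,u=np.nonzero(im["depth"]>0); uv=np.c_[u,v]+.5; c,w=wray(im,o,uv)
    Wr=R.from_quat(o["ee_rot"]).as_matrix()@im["mount"][:3,:3]
    return c+w*(im["depth"][v,u]/(w@Wr[:,2]))[:,None],uv
def linefit(P):
    for _ in range(3):
        vx,vy,x,y=cv2.fitLine(P[:,:2].astype(np.float32),cv2.DIST_HUBER,0,1e-4,1e-4).ravel()
    if vy<0: vx,vy=-vx,-vy
    return np.array([x,y]),np.array([vx,vy])
def look():
    o=r.get_obs();im=r.get_image("wrist");P,uv=wcloud(im,o)
    rowm=(abs(P[:,0]-.585)<.05)&(P[:,1]>-.2)&(P[:,1]<.2)
    D=P[rowm&(P[:,2]<.052)&(P[:,2]>.035)]; print("deck z",np.median(D[:,2]).round(4))
    z0=np.median(D[:,2])
    m=rowm&(P[:,2]>z0+.029)&(P[:,2]<z0+.042)&(P[:,1]<-.02); E=P[m]
    img=np.zeros(im["depth"].shape,np.uint8); ii=uv[m].astype(int); img[ii[:,1],ii[:,0]]=1
    n,lab,st,_=cv2.connectedComponentsWithStats(img); L=lab[ii[:,1],ii[:,0]]
    for k in range(1,n):
        Q=E[L==k]
        if len(Q)>40: print("eye top",len(Q),"mid",((Q.min(0)+Q.max(0))/2).round(4),"ext",np.ptp(Q,0).round(4),"med",np.median(Q,0).round(4))
    return im,o,P,z0
def barfit(P,z0):
    m=(abs(P[:,0]-.58)<.04)&(P[:,2]>z0+.011)&(P[:,2]<z0+.020)&(P[:,1]>-.045)&(P[:,1]<.12); S=P[m]
    S=S[(S[:,1]<.095)]
    p,d=linefit(S); t=(S[:,:2]-p)@d; s=(S[:,:2]-p)@[d[1],-d[0]]
    print("bar",len(S),"p",p.round(4),"ang(x/y)",(d[0]/d[1]).round(4),"t",t.min().round(4),t.max().round(4),"s",np.percentile(s,[1,50,99]).round(4),"tip",(p+d*t.min()).round(4))
    return p,d,t.min()
E
python3 - <<'E'
from h import *
for pos in(None,[.585,.0,.21]):
    if pos: r.move_linear(pos)
    im,o,P,z0=look(); barfit(P,z0)
    m=(abs(P[:,0]-.58)<.05)&(P[:,2]>z0+.021)&(P[:,2]<z0+.03)&(P[:,1]>.07)&(P[:,1]<.14);Q=P[m]
    print("plate",len(Q),((Q.min(0)+Q.max(0))/2).round(4),np.ptp(Q,0).round(4))
    # deck edges: left deck border points
    Dk=P[(abs(P[:,2]-z0)<.006)]
    for y in(-.1,-.05,0,.05,.1):
        x=Dk[abs(Dk[:,1]-y)<.004,0]; x=x[(x>.5)&(x<.76)]; print(y,x.min().round(4),x.max().round(4))
    k=r.landmark_of(im,"eye1"); print([(round(a["score"],2),wback(im,o,np.array(a["location"])*[560,420],z0)[0].round(4)) for a in k[:4]])
print(r.get_obs()["t"])
E
```

```text
deck z 0.0456
eye top 433 mid [ 0.5943 -0.0493  0.079 ] ext [0.0476 0.0131 0.0086] med [ 0.5936 -0.0476  0.0804]
eye top 412 mid [ 0.5993 -0.0992  0.079 ] ext [0.0537 0.0132 0.0087] med [ 0.5965 -0.097   0.0808]
eye top 318 mid [ 0.5984 -0.1489  0.079 ] ext [0.0457 0.0124 0.0084] med [ 0.5971 -0.1465  0.0801]
bar 1669 p [0.5809 0.0342] ang(x/y) -0.1084 t -0.082 0.0611 s [-0.0086 -0.0002  0.0192] tip [ 0.5897 -0.0473]
plate 332 [0.5742 0.1045 0.0706] [0.0429 0.0101 0.0056]
-0.1 0.5422 0.637
-0.05 0.5397 0.6336
0 0.5374 0.7261
0.05 0.5353 0.7242
0.1 0.5321 0.7222
[(0.95, array([ 0.5926, -0.051 ,  0.0456])), (0.72, array([ 0.5929, -0.104 ,  0.0456])), (0.68, array([ 0.6007, -0.149 ,  0.0456]))]
deck z 0.0456
eye top 600 mid [ 0.5942 -0.0485  0.079 ] ext [0.0475 0.0129 0.0086] med [ 0.5944 -0.0473  0.0803]
eye top 566 mid [ 0.5989 -0.0987  0.0789] ext [0.051  0.0124 0.0085] med [ 0.5971 -0.0968  0.0807]
eye top 46 mid [ 0.6287 -0.0976  0.0755] ext [0.0122 0.0104 0.0018] med [ 0.6293 -0.0992  0.075 ]
eye top 420 mid [ 0.5988 -0.1475  0.0789] ext [0.0461 0.0116 0.0084] med [ 0.5986 -0.1462  0.08  ]
bar 2335 p [0.5823 0.0195] ang(x/y) -0.094 t -0.0672 0.076 s [-0.0081 -0.0001  0.0205] tip [ 0.5886 -0.0474]
plate 495 [0.5743 0.1042 0.0702] [0.0428 0.0113 0.007 ]
-0.1 0.5418 0.6554
-0.05 0.54 0.6319
0 0.5374 0.7263
0.05 0.5348 0.7248
0.1 0.5328 0.723
[(0.67, array([ 0.5942, -0.1013,  0.0456])), (0.64, array([ 0.5945, -0.0485,  0.0456])), (0.57, array([ 0.5987, -0.1518,  0.0456]))]
4.7417
```

```bash
cat >> h.py <<'E'
ROW=np.array([-.0455,1.]);ROW/=np.linalg.norm(ROW); E1=np.array([.5943,-.0487])
def quat(d): return R.from_matrix(np.c_[[d[0],d[1],0],[d[1],-d[0],0],[0,0,-1]]).as_quat()
def onrow(s,off=0): return E1+ROW*s+off*np.array([ROW[1],-ROW[0]])
E
python3 - <<'E'
from h import *
o=r.get_obs();im=r.get_image("wrist");P,uv=wcloud(im,o)
m=(abs(P[:,0]-.58)<.03)&(P[:,2]>.0566)&(P[:,2]<.0656)&(P[:,1]>-.012)&(P[:,1]<.094)
p,d=linefit(P[m]); s=(P[m][:,:2]-p)@[d[1],-d[0]]
pl=.1043; g=p+d*((pl-p[1])/d[1]-.019); tip=p+d*((pl-p[1])/d[1]-.134)
print(p,d,np.percentile(s,[1,50,99]).round(4),"grip",g,"tip",tip)
r.set_gripper(.6,40)
q=quat(d); r.move_to([*g,.12],q); r.move_linear([*g,.048],vel=.08)
o=r.get_obs();print(o["contact_force"],o["tool_pos"])
r.set_gripper(0,40);o=r.get_obs();print(o["contact_force"],o["opening"],o["finger_force"],o["t"])
sg=(o["tool_pos"][:2]-E1)@ROW
r.move_linear([*onrow(sg),.048],rot=quat(ROW),vel=.03)
o=r.get_obs();print(sg,o["contact_force"],o["tool_pos"],o["opening"],o["t"])
t=r.get_image("top");s_=r.get_image("side");w=r.get_image("wrist")
a=t["pixels"][140:235,220:390];b=s_["pixels"][150:260,220:360]
c=[cv2.resize(x,(400,300),interpolation=3) for x in(a,b)]+[w["pixels"][90:390,180:580]]
c[2]=cv2.resize(c[2],(400,300))
cv2.imwrite("pics/g1.png",np.vstack([np.hstack(c[:2]),np.hstack([c[2],c[2]*0])])[:,:,::-1])
E
```

```text
[0.5800178  0.04214422] [-0.09368818  0.9956016 ] [-0.0079 -0.      0.0077] grip [0.5759489  0.08538357] tip [ 0.586723   -0.02911061]
[-0.05853582 -0.93973947  0.0735927 ] [0.5762991  0.08542828 0.04846247]
[-0.42031487  0.2211331   4.73816821] 0.17876361416166922 39.98394191265106 7.25
0.13479159847923916 [-3.02381413  0.37819343  8.11166132] [0.5881378  0.08599839 0.04853422] 0.17162797836399682 7.8083
```

View pics/g1.png

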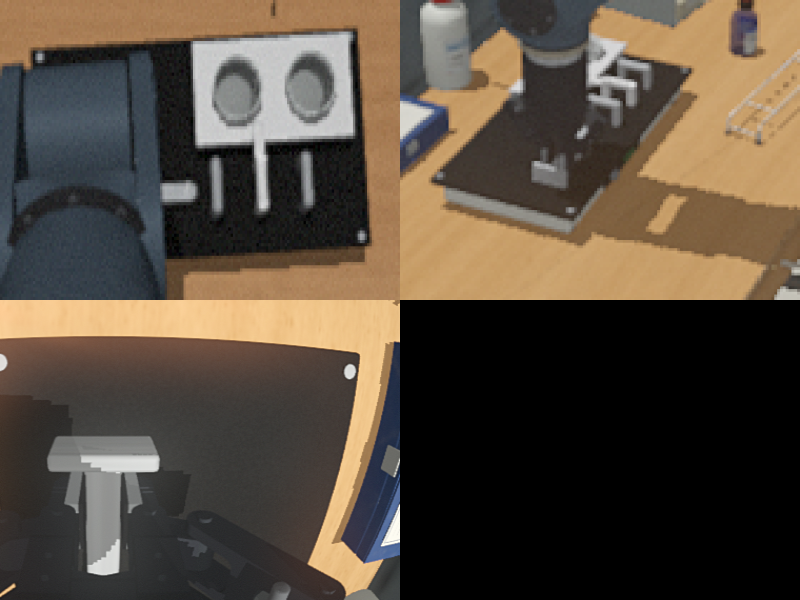

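```bash
python3 - <<'E'
from h import *
for s in(.12,.105,.09,.075,.06,.045,.033,.0235):
    r.move_linear([*onrow(s),.0487],rot=quat(ROW),vel=.03)
    o=r.get_obs();f=o["contact_force"];print(s,f.round(1),o["tool_pos"].round(4),round(o["opening"],3),round(o["t"],1))
    if np.hypot(f[0],f[1])>12: print("stop");break
t=r.get_image("top");s_=r.get_image("side");w=r.get_image("wrist")
c=[cv2.resize(x,(400,300),interpolation=3) for x in(t["pixels"][140:235,220:390],s_["pixels"][150:260,220:360],w["pixels"][90:390,180:580])]
cv2.imwrite("pics/g2.png",np.vstack([np.hstack(c[:2]),np.hstack([c[2],c[2]*0])])[:,:,::-1])
E
```

```text
0.12 [ 0.8 -1.8  0.5] [0.5888 0.0707 0.0486] 0.17 8.6
0.105 [ 0.1  0.3 -2.8] [0.5894 0.056  0.0486] 0.17 9.2
0.09 [-0.7  0.5 -1.9] [0.5902 0.0411 0.0487] 0.177 9.9
0.075 [-0.2 -1.4 -2.7] [0.5909 0.0261 0.0487] 0.174 10.6
0.06 [-0.2 -0.4 -2.5] [0.5916 0.0112 0.0487] 0.175 11.2
0.045 [ 0.3 -0.2 -1.6] [ 0.5922 -0.0039  0.0487] 0.17 11.8
0.033 [ 0.  -0.3 -1.7] [ 0.5928 -0.0159  0.0487] 0.176 12.4
0.0235 [ 0.   0.5 -2.4] [ 0.5932 -0.0254  0.0487] 0.175 12.9
```

View pics/g2.png

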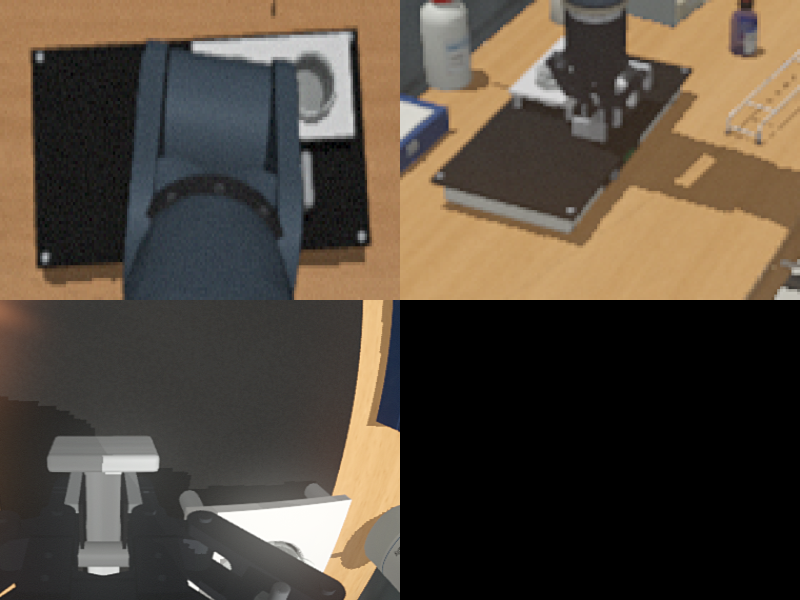

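```bash
python3 - <<'E'
from h import *
r.set_gripper(.4); r.move_linear([*onrow(.0235),.125],vel=.1)
r.set_gripper(0); r.move_linear([*onrow(.09),.125],vel=.1); r.move_linear([*onrow(.09),.053],vel=.08)
f0=r.get_obs()["contact_force"];print(f0.round(1))
s=.07
while s>.017:
    r.move_linear([*onrow(s),.053],rot=quat(ROW),vel=.02)
    o=r.get_obs();f=o["contact_force"]-f0;print(round(s,4),f.round(1),o["tool_pos"][:2].round(4),round(o["t"],1))
    if f[1]>10: print("stop");break
    s-=.006 if s>.035 else .002
w=r.get_image("wrist");save(w,"g3.png")
E
```

```text
[ 0.2 -0.5  1.4]
0.07 [-0.1  0.2 -1. ] [0.5911 0.0213] 17.7
0.064 [-0.4  0.3 -1.8] [0.5914 0.0151] 18.1
0.058 [ 0.2 -0.  -2.2] [0.5917 0.0091] 18.6
0.052 [ 0.3  0.5 -1.3] [0.592 0.003] 19.1
0.046 [-0.2  0.5 -1.7] [ 0.5922 -0.0029] 19.5
0.04 [-0.1  0.2 -2. ] [ 0.5925 -0.0089] 19.9
0.034 [ 0.2 -0.2 -1. ] [ 0.5928 -0.0149] 20.4
0.032 [ 0.8 -0.4 -2.6] [ 0.5928 -0.0169] 20.6
0.03 [-0.6  0.5 -1.1] [ 0.593  -0.0189] 20.9
0.028 [ 0.5  0.5 -0.9] [ 0.5931 -0.0209] 21.1
0.026 [-1.   0.3 -0.7] [ 0.5931 -0.0229] 21.4
0.024 [ 0.5 10.6 -1.3] [ 0.5931 -0.0234] 21.6
stop
```

View pics/g3.png

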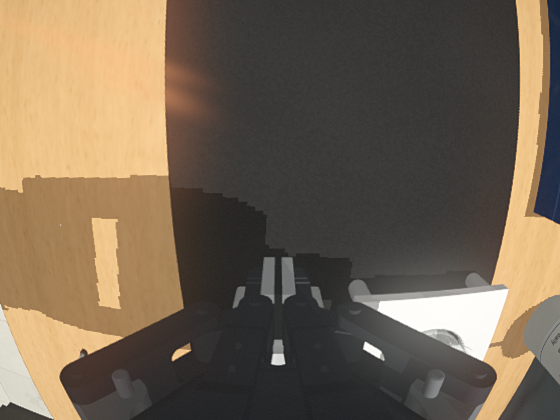

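Contact rose sharply at s≈0.0245, which is about where home was expected. I'll back off, lift and look.

```bash
python3 - <<'E'
from h import *
r.move_linear([*onrow(.04),.053],vel=.05); r.move_linear([*onrow(.05),.15],vel=.1);r.move_linear([*onrow(.06),.22],vel=.15)
im,o,P,z0=look()
m=(abs(P[:,0]-.59)<.04)&(P[:,2]>z0+.020)&(P[:,2]<z0+.028)&(P[:,1]>-.055)&(P[:,1]<.0);Q=P[m]
print("plate",len(Q),((Q.min(0)+Q.max(0))/2).round(4),np.ptp(Q,0).round(4),((Q[:,:2]-E1)@ROW).min(),((Q[:,:2]-E1)@ROW).max())
m=(P[:,2]>z0+.011)&(P[:,2]<z0+.019); s=(P[:,:2]-E1)@ROW; x=(P[:,:2]-E1)@[ROW[1],-ROW[0]]
for a,b in((-.04,-.01),(-.09,-.06),(-.14,-.108)):
    k=m&(s>a)&(s<b)&(abs(x)<.0105); print(a,k.sum(),np.median(x[k]).round(4),s[k].min().round(4))
cv2.imwrite("pics/g4.png",cv2.resize(im["pixels"][150:400,240:440,::-1],None,fx=2.4,fy=2.4,interpolation=3))
E
```

```text
deck z 0.0456
eye top 336 mid [ 0.5936 -0.0484  0.0789] ext [0.0475 0.0129 0.0078] med [ 0.5958 -0.0453  0.0792]
eye top 41 mid [ 0.5978 -0.1506  0.0806] ext [0.0091 0.0078 0.0033] med [ 0.5976 -0.1497  0.0811]
plate 470 [ 0.6001 -0.0412  0.0696] [0.0596 0.0272 0.0079] -0.00771483718495715 0.019563754588803616
  return _methods._mean(a, axis=axis, dtype=dtype,
  ret = ret.dtype.type(ret / rcount)
Traceback (most recent call last):
ValueError: zero-size array to reduction operation minimum which has no identity
```

```bash
python3 - <<'E'
from h import *
r.set_gripper(1.0); r.move_linear([*onrow(.05,-.03),.24],vel=.15)
im,o,P,z0=look()
s=(P[:,:2]-E1)@ROW; x=(P[:,:2]-E1)@[ROW[1],-ROW[0]]; h=P[:,2]-z0
k=(abs(x)<.03)&(h>.021)&(h<.028)&(s>.0065)&(s<.05);print("plate s",s[k].min(),s[k].max(),"x",x[k].min(),x[k].max(),k.sum())
for a,b in((-.04,-.01),(-.09,-.06),(-.15,-.108)):
    k=(h>.011)&(h<.019)&(s>a)&(s<b)&(abs(x)<.011); print(a,k.sum(),np.median(x[k]).round(4) if k.any() else "",s[k].min().round(4) if k.any() else "")
cv2.imwrite("pics/g4.png",cv2.resize(im["pixels"][180:400,260:460,::-1],None,fx=2.6,fy=2.6,interpolation=3));print(r.get_obs()["t"])
E
```

```text
deck z 0.0456
eye top 508 mid [ 0.5939 -0.049   0.0794] ext [0.047  0.0139 0.0091] med [ 0.5942 -0.0478  0.0804]
eye top 547 mid [ 0.6039 -0.0983  0.0789] ext [0.0621 0.013  0.0085] med [ 0.5997 -0.0973  0.0806]
eye top 386 mid [ 0.5987 -0.1493  0.0789] ext [0.0464 0.0146 0.0086] med [ 0.5972 -0.1468  0.0802]
plate s 0.006514410719728338 0.013024430057008825 x -0.022793777194990875 0.020914949252212083 302
-0.04 326 -0.0008 -0.0399
-0.09 218 -0.0012 -0.0899
-0.15 17 -0.0007 -0.1237
25.2
```

View pics/g4.png

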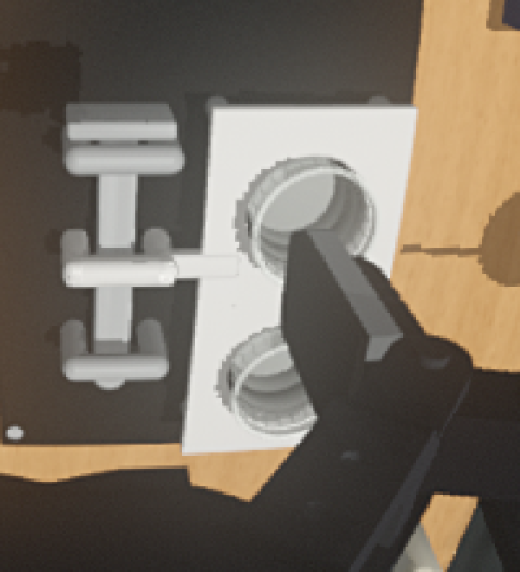

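The picture shows the plate flush against eye 1, at crop pixel (122,140). The nose sticks out past eye 3, at (108,385), and the bar is within about 1 mm of the row's centre line.

```bash
python3 -c "
from cell import r
print(r.hand_in())"
```

```text
the job is handed in; nothing more can be done
None
```

The bar is through all three eyes with its cross-plate against the first eye, about 1 mm off the row's centre line in the last picture; the job was handed in at about 25 s, and no verdict came back.

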